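Flip the punnet tags to match the filling

TASK

Each punnet on the packing board has a hinged steel tag on a stand in front of it. Using a fingertip, push over whichever tags are wrong, so that every heaped-full punnet's tag leans all the way over towards the punnet with its raised-disc face up, and the tag of the punnet that is not full leans all the way back, away from its punnet, with its bare face up. Leave the stands, the punnets and everything else standing where they are: do not pick them up or shove them along.

Things in the scene. Friction and masses are not known exactly. Their poses are not given: they have to be found in the camera images.
- board: white packing board, fixed, 360 (x) x 640 (y) x 6 mm; origin at the centre of its underside, on the table; thin grey lines part three bays. It carries the three tag stands (row nearer the robot) and the three punnets (row farther away)
- stand_a: steel tag stand, loose, 0.85 kg: block 100 (x) x 86 (y) x 14 mm with two lugs 28 mm high for the hinge pin; origin at the centre of its underside (on the board), z up, x pointing from the robot's side towards its punnet, which is about 160 mm off along +x. The pin runs along y, 22 mm above the origin. One stand per punnet, about 150 mm apart
- tag_a (a joint): hinge angle of the dark steel tag on stand_a, swinging freely on the pin: 0 upright; -0.6 leaning against its stop towards the robot side (bare face up: not full); +0.6 leaning against its stop towards the punnet (face with raised 32 mm disc up: full). Pushed past upright, it falls to that side; under 1 N at the free edge moves it; pushed on against a stop, it shoves or tips the stand
- edge_a (a point): middle of the free edge of the tag on stand_a, a plate 60 wide (along the pin) x 55 long (from the pin) x 4 mm, 50 g. Leaning, this edge is 31 mm out from the pin and 67 mm above the board (73 mm above the table); upright, 77 mm above the board
- stand_b: steel tag stand, loose, 0.85 kg: block 100 (x) x 86 (y) x 14 mm with two lugs 28 mm high for the hinge pin; origin at the centre of its underside (on the board), z up, x pointing from the robot's side towards its punnet, which is about 160 mm off along +x. The pin runs along y, 22 mm above the origin. One stand per punnet, about 150 mm apart
- tag_b (a joint): hinge angle of the dark steel tag on stand_b, swinging freely on the pin: 0 upright; -0.6 leaning against its stop towards the robot side (bare face up: not full); +0.6 leaning against its stop towards the punnet (face with raised 32 mm disc up: full). Pushed past upright, it falls to that side; under 1 N at the free edge moves it; pushed on against a stop, it shoves or tips the stand
- edge_b (a point): middle of the free edge of the tag on stand_b, a plate 60 wide (along the pin) x 55 long (from the pin) x 4 mm, 50 g. Leaning, this edge is 31 mm out from the pin and 67 mm above the board (73 mm above the table); upright, 77 mm above the board
- stand_c: steel tag stand, loose, 0.85 kg: block 100 (x) x 86 (y) x 14 mm with two lugs 28 mm high for the hinge pin; origin at the centre of its underside (on the board), z up, x pointing from the robot's side towards its punnet, which is about 160 mm off along +x. The pin runs along y, 22 mm above the origin. One stand per punnet, about 150 mm apart
- tag_c (a joint): hinge angle of the dark steel tag on stand_c, swinging freely on the pin: 0 upright; -0.6 leaning against its stop towards the robot side (bare face up: not full); +0.6 leaning against its stop towards the punnet (face with raised 32 mm disc up: full). Pushed past upright, it falls to that side; under 1 N at the free edge moves it; pushed on against a stop, it shoves or tips the stand
- edge_c (a point): middle of the free edge of the tag on stand_c, a plate 60 wide (along the pin) x 55 long (from the pin) x 4 mm, 50 g. Leaning, this edge is 31 mm out from the pin and 67 mm above the board (73 mm above the table); upright, 77 mm above the board
- punnet_full_1: clear plastic punnet 100 (x) x 115 (y) x 45 mm, loose, heaped with blueberries above the rim (about 62 mm high in all): a full punnet; origin at the centre of its underside
- punnet_full_2: clear plastic punnet 100 (x) x 115 (y) x 45 mm, loose, heaped with blueberries above the rim (about 62 mm high in all): a full punnet; origin at the centre of its underside
- punnet_part: clear plastic punnet, same size, loose and light (0.1 kg), with only five berries on its floor: not full; origin at the centre of its underside
- label_roll: bystander: roll of blank labels standing on end on the board, 72 mm across, 45 mm high; origin under its centre
- reject_cup: bystander: steel cup on the board, 68 mm across, 75 mm high; origin under its centre
- basket: bystander: white perforated basket 240 x 170 x 86 mm with loose berries, on the table to the robot's right; origin under its centre
Not all that is in view belongs to the job. Leave any pink look-alike of the stand_a alone.

How it is judged:
At the end, for the whole second after the job is handed in: The tags in front of both heaped punnets lean towards them (joint above 0.45 rad), the tag in front of the part-filled punnet leans away from it (below -0.45 rad), all at rest; stands, punnets and bystanders stand upright within 30 mm of where they began (value of joint tag_a above 0.45 rad and ((y of stand_b in the frame of punnet_part between -0.075 and 0.075 m and value of joint tag_b below -0.45 rad and value of joint tag_c above 0.45 rad) or (y of stand_c in the frame of punnet_part between -0.075 and 0.075 m and value of joint tag_c below -0.45 rad and value of joint tag_b above 0.45 rad)) and velocity of joint tag_a between -0.2 and 0.2 rad/s and velocity of joint tag_b between -0.2 and 0.2 rad/s and velocity of joint tag_c between -0.2 and 0.2 rad/s and angle between each of stand_a, stand_b, stand_c, punnet_full_1, punnet_full_2, punnet_part, label_roll, reject_cup, basket's own z axis and vertical below 0.1 rad and distance of each of stand_a, stand_b, stand_c, punnet_full_1, punnet_full_2, punnet_part, label_roll, reject_cup, basket from where it was at the start of the episode below 0.03 m and linear speed of each of stand_a, stand_b, stand_c, punnet_full_1, punnet_full_2, punnet_part, label_roll, reject_cup, basket below 0.03 m/s); the robot touches nothing.
It fails at once if a tag stand is lifted, tipped or shoved more than 30 mm (distance of any of stand_a, stand_b, stand_c from where it was at the start of the episode above 0.03 m or height (world z) of any of stand_a, stand_b, stand_c above 0.016 m or angle between any of stand_a, stand_b, stand_c's own z axis and vertical above 0.25 rad).
It fails at once if a punnet is lifted, tipped or shoved more than 30 mm (distance of any of punnet_full_1, punnet_full_2, punnet_part from where it was at the start of the episode above 0.03 m or height (world z) of any of punnet_full_1, punnet_full_2, punnet_part above 0.016 m or angle between any of punnet_full_1, punnet_full_2, punnet_part's own z axis and vertical above 0.25 rad).
It fails at once if a bystander (label roll, cup, basket) is moved more than 30 mm or tipped (distance of any of label_roll, reject_cup, basket from where it was at the start of the episode above 0.03 m or angle between any of label_roll, reject_cup, basket's own z axis and vertical above 0.25 rad).
It also fails if it takes over 50 s, if anything falls off the work surface, if the arm or the gripper's body presses on something with over 40 N, if the wrist force passes 120 N, or if a joint passes its speed limit or range.

ROBOT

A 6-joint arm with a two-finger parallel gripper is mounted at the origin on the work surface. World frame = base frame: x ahead of the robot, y to its left, z up, the work surface at z = 0. Lengths are in m, angles in rad, forces in N, time in s.
With the tool pointing down it reaches from about 0.375 to 0.9 m from the base axis. Payload 3.1 kg.
Tool frame: the origin (TCP) lies midway between the tips of the shut fingers; the grasp point (between the pads) lies pinch_z behind it (pinch_z is the distance from the TCP to the grasp point, in m); y points along the fingers, z is the direction in which the jaws open and shut, and the axes are right-handed (so a half turn about y gives the same grasp; the last joint's range is limited). The gripper opens to 87 mm and grips with 3 to 60 N. Pads are 19 mm wide; open, the fingers measure 117 mm over their backs; the gripper's body (75 mm by 190 mm) begins 51 mm behind the grasp point.
Start: joints at [-1.306, 0.527, 1.433, -0, 1.181, -0.178], TCP at [0.268, -0.565, 0.223] pointing down, gripper open.
Joint ranges: [-3.08, 3.08], [-0.75, 2.2], [0.22, 2.44], [-1.43, 4.57], [0, 2.65], [-2.85, 2.85]. Speed limits (rad/s): [2.79, 2.79, 3.14, 3.14, 3.14, 3.14].

INTERFACE

Orientations are given as a unit quaternion [x, y, z, w].
In Python, from rig import get_obs, camera, hand_in, pinch_z gives the robot as it stands. The module is installed in compiled form; this text tells all that it offers.
- The arm moves only by the tool arm_command, never from a script. Its argument "plan" is a list of rows, each a list of 2 entries, a list of its own where there are three numbers: the shift along the world's x, y, z in units of 25 mm (1.0 is 25 mm), then the turn about the world's z in units of 5 degrees (1.0 is 5 degrees). A call has 1 to 5 rows; each row is the pose to reach, as a shift and turn from the pose commanded when the call began; what a row does not reach only later rows make up. A row lasts 1/10 s, in which the tool goes at most 50 mm and 8.59 degrees, less where a joint would pass 70% of its speed; a pose out of reach is approached as far as the arm can. A call with a gripper value outside its range is refused whole. "fingers" is the opening, from -1 (shut) to 1 (fully open), set as the call begins (left out, the last holds). The fingers move at their own pace and stop on an object; "force" is the grip in N (left out, the last holds). Time passes only in rows, so rows that repeat a pose let the fingers close. It gives the time, the measured TCP pose, the force and the opening at its end, in the units of the state.
- get_obs(): the state, without advancing time (a new reading comes with each control period).
- camera(name): name is "scene" or "top"; returns a dict with "pixels" (400x640x3 uint8, red, green, blue), "camera_matrix" (3x3 intrinsics, pixels), "R" (3x3) and "t" (3): a world point X has camera coordinates R X + t. Camera axes: x right, y down, z forward; pixel columns grow to the right and rows downward; lengths in m; the calibration is good to about 2 mm. A picture is of the moment at which its call begins. There is no depth.
- hand_in(): hands the job in, once; it reports no verdict.
The state is a dict: "time": time; "q": joint angles; "joint_velocities": joint speeds; "joint_torque": joint torques, N m; "position": TCP position; "tool_rot": TCP orientation; "ft_force": force on the tool from outside, world axes, zero at the start; "moment": the same for the moment, N m; "grip_width": finger opening in m.
Only numpy, scipy, OpenCV 4.12 (cv2) and the standard library are available. Lean on these libraries where they do the work, as an engineer would, in place of code of your own. Each camera call takes 0.05 s, during which the arm holds its last target.

## Working session

There is one attempt and no reset: what is moved stays moved. The work goes in short steps, Python scripts to look and compute and a tool call to move; the robot and the scene stay as the last step left them, time stands still between calls to the robot, and variables do not carry over. Pictures are saved under pics/ and viewed, and the job is handed in when it is done.

Besides the shell and the picture viewer there is one more tool, called by a JSON object that holds its "fn" and its "kwargs". arm_command: Moves the arm, as the interface text tells. Its arguments: {"type":"object","properties":{"plan":{"type":"array"},"fingers":{"type":"number"},"force":{"type":"number"}},"required":["plan"]}

```bash
mkdir -p pics
python3 - <<'E'
from rig import get_obs,camera,pinch_z
import cv2,pickle
print(pinch_z,get_obs())
for n in("scene","top"):
    c=camera(n);pickle.dump(c,open(n+".pkl","wb"));cv2.imwrite(f"pics/{n}0.png",c["pixels"][:,:,::-1])
    print(n,c["camera_matrix"],c["R"],c["t"])
E
```

```text
0.0187 {'time': 0.0, 'q': array([-1.30651140e+00,  5.28484340e-01,  1.43389571e+00, -3.75796938e-05,
        1.18139093e+00, -1.78506568e-01]), 'joint_velocities': array([-7.15366122e-04, -1.73364023e-03,  6.04763428e-04,  1.05151733e-03,
       -4.70474159e-04, -4.80518491e-07]), 'joint_torque': array([-4.40550593e-04, -4.40043032e+01, -1.76591617e+01,  6.32395735e-02,
        5.81452169e-02, -1.66751497e-04]), 'position': array([ 0.26760866, -0.56400081,  0.22156257]), 'tool_rot': array([-0.15532479,  0.69061505, -0.68907721,  0.1552342 ]), 'ft_force': array([-0.67854913, -0.89507299,  0.30561291]), 'moment': array([ 0.01671155, -0.03295731,  0.0573799 ]), 'grip_width': 0.08710408872537019}
scene [[511.06339033   0.         313.13546171]
 [  0.         511.06339033 199.17953195]
 [  0.           0.           1.        ]] [[ 3.64267839e-02  9.99050663e-01  2.38927126e-02]
 [ 5.45770680e-01  1.39992193e-04 -8.37934571e-01]
 [-8.37142434e-01  4.35632036e-02 -5.45247461e-01]] [ 0.09733645 -0.20818753  1.81277456]
top [[513.73684699   0.         322.45442278]
 [  0.         513.73684699 207.9858873 ]
 [  0.           0.           1.        ]] [[ 0.01118359 -0.99986839  0.01175259]
 [-0.9968367  -0.01207302 -0.07855472]
 [ 0.07868628 -0.01083688 -0.99684052]] [-0.13052798  0.54801065  1.51167346]
```

View pics/scene0.png

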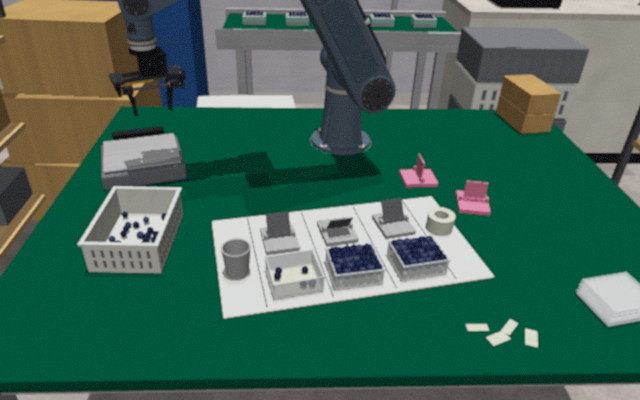

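View pics/top0.png

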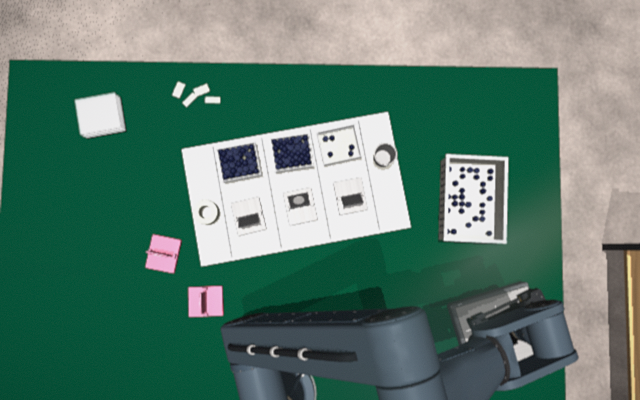

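Run:
```python
import cv2
a=cv2.imread("pics/scene0.png")[190:310,205:465];cv2.imwrite("pics/sc.png",cv2.resize(a,(780,360),interpolation=cv2.INTER_CUBIC))
a=cv2.imread("pics/top0.png")[110:270,180:410];cv2.imwrite("pics/tc.png",cv2.resize(a,None,fx=3.4,fy=3.4,interpolation=cv2.INTER_CUBIC))
```

```text
(no output)
```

View pics/sc.png

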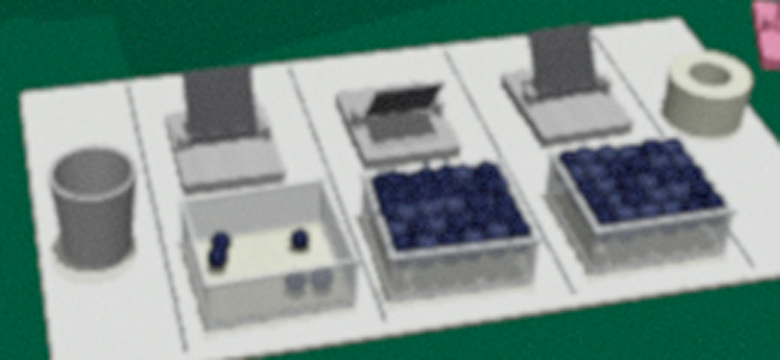

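View pics/tc.png

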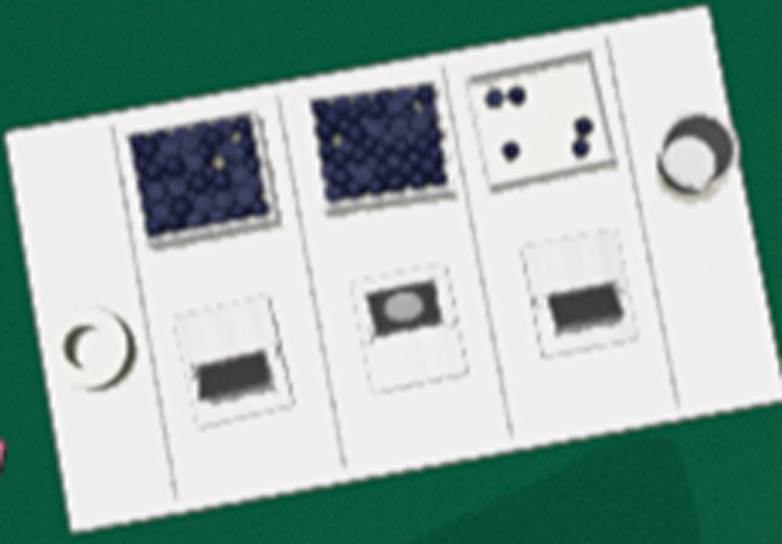

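The three real stands are in the crop of the top view: left (235,360), middle (410,325), right (580,305). The pink ones, at top-view px (164,254) and (205,302), are off the board and are look-alikes. The left stand faces a heaped punnet but has its bare face up, leaning towards the robot, so it is wrong. The middle one faces a heaped punnet with its disc up, so it is right. The right one faces the five-berry punnet and has its bare face up, leaning back, so it is also right. Only the left tag needs pushing, so I'll measure it next.

```bash
cat > h.py <<'E'
import numpy as np
def ray(c,uv,z):
    K,R,t=c["camera_matrix"],c["R"],c["t"]
    d=R.T@np.linalg.inv(K)@np.array([*uv,1.]);o=-R.T@t
    return o+d*(z-o[2])/d[2]
def proj(c,X):
    p=c["camera_matrix"]@(c["R"]@np.asarray(X)+c["t"]);return p[:2]/p[2]
E
python3 - <<'E'
import pickle,numpy as np
from h import *
c=pickle.load(open("top.pkl","rb"))
f=lambda u,v:(u/3.4+180-.35,v/3.4+110-.35)
P=lambda n,u,v,z:print(n,ray(c,f(u,v),z).round(4))
P("edgeL",201,402,.073);P("edgeR",273,388,.073)
for n,u,v in(("blk tl",176,318),("tr",270,298),("br",292,408),("bl",198,427)):P(n,u,v,.02)
P("punnet tl",130,133,.06);P("punnet br",278,222,.051)
P("roll",98,348,.051)
P("board tl",8,130,.006);P("board tr",708,6,.006);P("bl",72,532,.006)
P("mid edge",405,285,.073)
s=pickle.load(open("scene.pkl","rb"))
g=lambda u,v:(u/3+205-.33,v/3+190-.33)
for n,u,v in(("sc edgeL-left",530,32),("sc edge right",590,27)):print(n,ray(s,g(u,v),.073).round(4))
E
```

```text
edgeL [0.4852 0.1162 0.073 ]
edgeR [0.4978 0.0557 0.073 ]
blk tl [0.5608 0.1479 0.02  ]
tr [0.5794 0.0658 0.02  ]
br [0.4829 0.0446 0.02  ]
bl [0.4654 0.1263 0.02  ]
punnet tl [0.717  0.1848 0.06  ]
punnet br [0.6425 0.0568 0.051 ]
roll [0.5314 0.2089 0.051 ]
board tl [0.7286 0.3041 0.006 ]
board tr [ 0.8504 -0.3217  0.006 ]
bl [0.3725 0.2365 0.006 ]
mid edge [ 0.5868 -0.0546  0.073 ]
sc edgeL-left [0.4992 0.064  0.073 ]
sc edge right [0.491  0.1191 0.073 ]
```

{"fn": "arm_command", "kwargs": {"plan": [[[0.9, 1.6, 0], -0.6], [[1.8, 3.2, 0], -1.2], [[2.7, 4.8, 0], -1.8], [[3.6, 6.4, 0], -2.4], [[4.5, 8.0, 0], -2.7]], "fingers": -1}}

```text
time: 0.6
position: [0.3807, -0.3628, 0.2222]
tool_rot: [-0.072, 0.704, -0.703, 0.072]
ft_force: [1.0, 0.3, 0.2]
grip_width: 0.0549
```

{"fn": "arm_command", "kwargs": {"plan": [[[0.5, 1.8, 0], 0], [[1.0, 3.6, 0], 0], [[1.5, 5.4, 0], 0], [[1.9, 7.2, 0], 0], [[2.2, 9.0, 0], 0]]}}

```text
time: 1.1
position: [0.4355, -0.1378, 0.2224]
tool_rot: [-0.073, 0.703, -0.703, 0.073]
ft_force: [0.8, -0.1, 0.2]
grip_width: 0.0149
```

{"fn": "arm_command", "kwargs": {"plan": [[[0.1, 1.8, 0], 0], [[0.2, 3.6, 0], 0], [[0.3, 5.4, 0], 0], [[0.4, 7.0, 0], 0], [[0.5, 8.7, 0], 0]]}}

```text
time: 1.6
position: [0.4474, 0.0795, 0.2224]
tool_rot: [0.073, -0.703, 0.703, -0.073]
ft_force: [0.7, -0.2, -0.5]
grip_width: 0.0006
```

{"fn": "arm_command", "kwargs": {"plan": [[[0, 0, -1.5], 0], [[0, 0, -3.0], 0], [[0, 0, -4.5], 0], [[0, 0, -6.2], 0], [[0, 0, -6.2], 0]]}}

```text
time: 2.1
position: [0.4434, 0.0781, 0.0625]
tool_rot: [-0.078, 0.704, -0.702, 0.068]
ft_force: [-0.7, 0.0, 0.0]
grip_width: 0.0008
```

Run:
```python
from rig import *
import cv2
o=get_obs();print(o["position"],o["ft_force"])
a=camera("scene")["pixels"][150:310,205:465,::-1];cv2.imwrite("pics/s1.png",cv2.resize(a,(780,480),interpolation=cv2.INTER_CUBIC))
```

```text
[0.44338941 0.0780761  0.06249525] [-0.72130027  0.00147104  0.04601548]
```

View pics/s1.png

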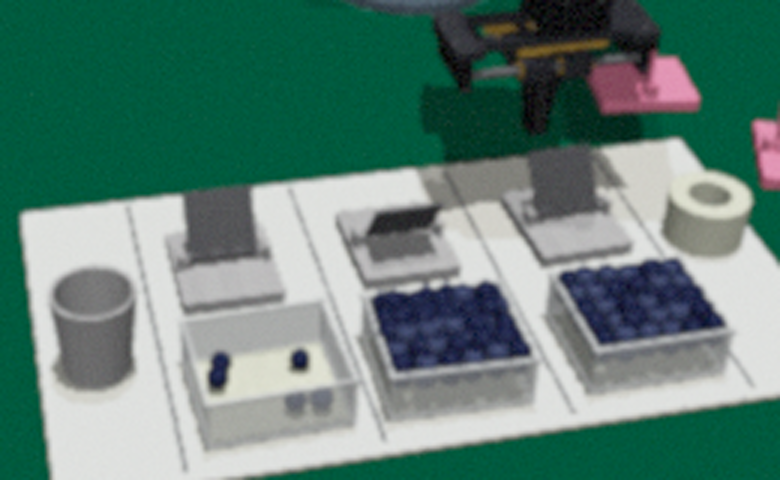

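The finger is behind the left tag (fingertip at crop (537,130), tag edge at (560,152)), so I'll push gently along the stand's +x.

{"fn": "arm_command", "kwargs": {"plan": [[[0.4, 0.08, 0], 0], [[0.8, 0.17, 0], 0], [[1.2, 0.25, 0], 0], [[1.5, 0.32, 0], 0], [[1.8, 0.38, 0], 0]]}}

```text
time: 2.65
position: [0.4943, 0.0875, 0.0687]
tool_rot: [0.072, -0.703, 0.703, -0.074]
ft_force: [0.1, 0.0, 0.7]
grip_width: 0.0005
```

{"fn": "arm_command", "kwargs": {"plan": [[[0.3, 0.06, 0], 0], [[0.6, 0.13, 0], 0], [[0.9, 0.19, 0], 0], [[1.2, 0.25, 0], 0], [[1.5, 0.32, 0], 0]]}}

```text
time: 3.15
position: [0.5309, 0.0954, 0.0674]
tool_rot: [-0.073, 0.703, -0.703, 0.073]
ft_force: [0.2, 0.0, 0.3]
grip_width: 0.0004
```

Run:
```python
from rig import *
import cv2
o=get_obs();print(o["position"],o["ft_force"])
a=camera("scene")["pixels"][150:310,205:465,::-1];cv2.imwrite("pics/s2.png",cv2.resize(a,(780,480),interpolation=cv2.INTER_CUBIC))
```

```text
[0.53087556 0.09543609 0.06738298] [0.22315012 0.03186579 0.30521181]
```

View pics/s2.png

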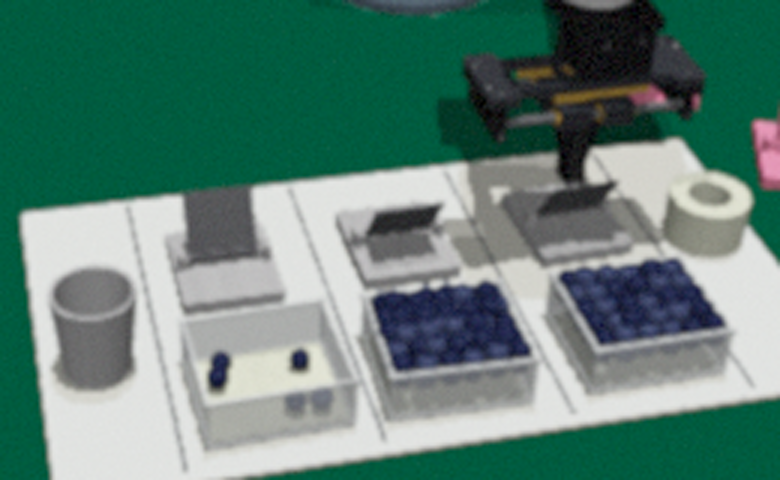

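The tag has fallen over towards the heaped punnet (edge now at crop (580,198)). Next I'll back off along the same line, then go up.

{"fn": "arm_command", "kwargs": {"plan": [[[-0.7, -0.15, 0], 0], [[-1.4, -0.3, 0.2], 0], [[-2.1, -0.45, 0.6], 0], [[-2.8, -0.6, 1.5], 0], [[-3.2, -0.7, 3.0], 0]]}}

```text
time: 3.7
position: [0.4467, 0.0778, 0.1414]
tool_rot: [-0.076, 0.704, -0.703, 0.07]
ft_force: [0.9, -0.7, -0.1]
grip_width: 0.0003
```

{"fn": "arm_command", "kwargs": {"plan": [[[0, -1.6, 0.8], 0], [[0, -3.2, 1.6], 0], [[0, -4.8, 2.4], 0], [[-0.2, -6.4, 2.8], 0], [[-0.4, -8.0, 2.8], 0]]}}

```text
time: 4.2
position: [0.4411, -0.1243, 0.2143]
tool_rot: [0.072, -0.702, 0.704, -0.074]
ft_force: [-0.1, 0.3, 0.7]
grip_width: 0.0004
```

{"fn": "arm_command", "kwargs": {"plan": [[[-0.3, -1.7, 0.5], 0], [[-0.6, -3.4, 1], 0], [[-0.6, -3.4, 1], 0], [[-0.6, -3.4, 1], 0], [[-0.6, -3.4, 1], 0]]}}

```text
time: 4.7
position: [0.4247, -0.2059, 0.237]
tool_rot: [-0.074, 0.704, -0.703, 0.073]
ft_force: [0.4, 0.1, 0.1]
grip_width: 0.0008
```

Run:
```python
from rig import *
import cv2
o=get_obs();print(o["time"],o["position"],o["ft_force"])
a=camera("scene")["pixels"][190:310,205:465,::-1];cv2.imwrite("pics/s3.png",cv2.resize(a,(780,360),interpolation=cv2.INTER_CUBIC))
a=camera("top")["pixels"][110:270,180:410,::-1];cv2.imwrite("pics/t3.png",cv2.resize(a,None,fx=3.4,fy=3.4,interpolation=cv2.INTER_CUBIC))
```

```text
4.7 [ 0.42469565 -0.20585478  0.23700978] [0.37318544 0.06389699 0.14881518]
```

View pics/s3.png

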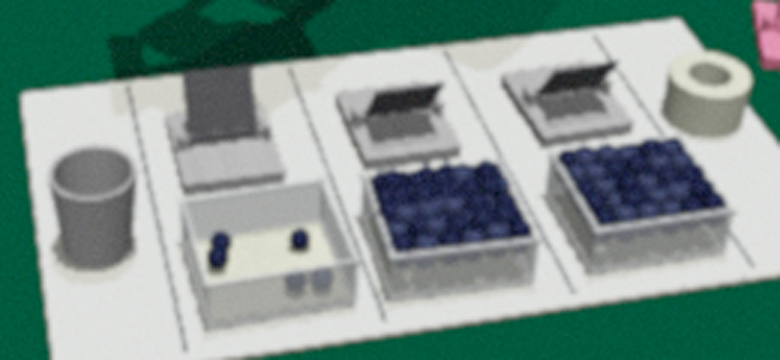

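View pics/t3.png

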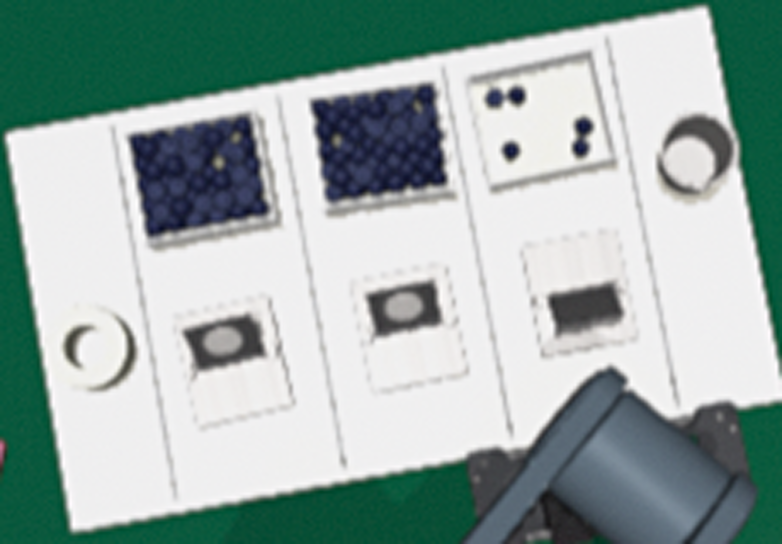

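Both heaped punnets' tags now show their discs (crop (222,340) and (405,305)), and the part-filled punnet's tag shows its bare face (585,308). The stands and punnets haven't moved and the arm is clear, so I'm handing in.

```bash
python3 -c "
from rig import hand_in;print(hand_in())"
```

```text
the job is handed in; nothing more can be done
None
```

I handed the job in at about 4.7 s of the 50 s allowed. Only one tag was wrong: the one nearest the label roll, in front of a heaped punnet. I pushed it over with the shut fingertips until it fell towards its punnet, then backed the arm clear.

- **Tags:** the last pictures show both heaped punnets' tags leaning towards them with the disc up. The five-berry punnet's tag still leans away from it with its bare face up.
- **Everything else:** the stands, punnets, label roll and cup look where they were in the first pictures. The basket and the pink look-alikes were mostly outside my last crops, so I did not check them again; the arm passed above the basket's height.
- **Forces:** they read about 1 N or less at the end of every move.

No check failed or disagreed, but I judged the tag angles by eye and did not measure them, and the hand-in gives no verdict.

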